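# Let the sample tubes out with the gate lever

### The job

One of the two tube dispensers on the lab bench has three capped tubes waiting behind its heavy steel gate. Press down the pad on the long end of that dispenser's lever with your fingertips to raise the gate, keep it down until all three tubes have rolled into the catch tray, then let the lever come back up so that the gate shuts again. Touch neither the gate nor the tubes, leave the empty dispenser alone, and do not disturb the things standing around.

Things in the scene. Friction and masses are not known exactly. Their poses are not given: they have to be found in the camera images.
- dispenser_full: tube dispenser with three tubes in its lane (may stand left or right), fixed to the bench, 300 x 180 x 97 mm high. Origin: on the bench under the gate, mid-lane. x points from the mint catch tray (front, -x) to the lane (back), y to the lever's side, z up. Lane 108 mm wide, sides 70 mm high, sloping down to x = -18 mm. The lever lies along x at y = 90 mm, its fulcrum at x = -30 mm, 80 mm high
- dispenser_empty: the empty dispenser, otherwise the same, with the same frame. To be left alone
- tray_full (a point): middle of the floor of the full dispenser's mint catch tray, 10 mm above the bench. Inside, the tray runs 68 mm either way along the dispenser's x and 54 mm either way along y; walls 48 mm high above the bench, the lane's edge above its back end 35 mm high. A tube lying on its floor has its centre 18 mm above the bench
- pad_full (a point): middle of the top of the black rubber press pad (34 x 30 mm) on the long end of the full dispenser's lever (aluminium, 238 x 16 mm), 150 mm from the fulcrum; at rest 115 mm above the bench and tilted 10 degrees (end of lever higher), fully pressed 64 mm; only a 6 mm base plate and the bench lie below it, the tray's outer wall is 30 mm from its middle
- lever_full (a joint): the full dispenser's lever: angle in rad. 0 = at rest, long end raised (it is held there by the weight of the gate); grows as the long end is pressed down; hard stop at 0.34, where the pad is 51 mm lower. Axis parallel to the dispenser's y. Needs about 2 to 4 N down at the pad; let go, it comes back up by itself with the gate
- gate_full (a joint): the full dispenser's gate, angle in rad: 0 = shut, about 0.3 when the lever is fully down. It hangs on a hinge at the dispenser's x = 100 mm and falls shut by its own weight. A tube passes beneath from about 0.18
- bar_full (a point): the full dispenser's heavy steel gate flap (0.8 kg): middle of the top of its cross bar, 102 mm wide, 12 mm thick, 41 mm high on two arms, with a side pin that rests on the short end of the lever. Shut: 84 mm above the bench, its lower edge just over the lane; hinge 100 mm behind it
- pad_empty (a point): middle of the top of the black rubber press pad (34 x 30 mm) on the long end of the empty dispenser's lever (aluminium, 238 x 16 mm), 150 mm from the fulcrum; at rest 115 mm above the bench and tilted 10 degrees (end of lever higher), fully pressed 64 mm; only a 6 mm base plate and the bench lie below it, the tray's outer wall is 30 mm from its middle
- lever_empty (a joint): the empty dispenser's lever: angle in rad. 0 = at rest, long end raised (it is held there by the weight of the gate); grows as the long end is pressed down; hard stop at 0.34, where the pad is 51 mm lower. Axis parallel to the dispenser's y. Needs about 2 to 4 N down at the pad; let go, it comes back up by itself with the gate
- gate_empty (a joint): the empty dispenser's gate, angle in rad: 0 = shut, about 0.3 when the lever is fully down. It hangs on a hinge at the dispenser's x = 100 mm and falls shut by its own weight. A tube passes beneath from about 0.18
- bar_empty (a point): the empty dispenser's heavy steel gate flap (0.8 kg): middle of the top of its cross bar, 102 mm wide, 12 mm thick, 41 mm high on two arms, with a side pin that rests on the short end of the lever. Shut: 84 mm above the bench, its lower edge just over the lane; hinge 100 mm behind it
- tube1: a capped sample tube, 16 mm diameter, 100 mm long, 18 g, lying across the full dispenser's lane behind the gate; origin in its middle, y along its length
- tube2: a capped sample tube, 16 mm diameter, 100 mm long, 18 g, lying across the full dispenser's lane behind the gate; origin in its middle, y along its length
- tube3: a capped sample tube, 16 mm diameter, 100 mm long, 18 g, lying across the full dispenser's lane behind the gate; origin in its middle, y along its length
- bottle: bystander: white bottle, 60 mm diameter, 160 mm high; origin under its middle
- jar: bystander: lidded specimen jar, 48 mm diameter, 60 mm high; origin under its middle
- carton: bystander: cardboard carton 80 x 120 x 50 mm high; origin under its middle

How it is judged:
On the way, in this order (a step that is already met when the one before it is completed fails the run):
1. the fingers press the full dispenser's lever and its gate begins to rise (value of joint gate_full above 0.05 rad and contact force between the fingers and lever_full above 0.5 N), for 0.04 s.
2. all three tubes are in its catch tray (x of tube1 in the frame of dispenser_full between -0.157 and -0.018 m and y of tube1 in the frame of dispenser_full between -0.06 and 0.06 m and z of tube1 in the frame of dispenser_full between 0 and 0.041 m and x of tube2 in the frame of dispenser_full between -0.157 and -0.018 m and y of tube2 in the frame of dispenser_full between -0.06 and 0.06 m and z of tube2 in the frame of dispenser_full between 0 and 0.041 m and x of tube3 in the frame of dispenser_full between -0.157 and -0.018 m and y of tube3 in the frame of dispenser_full between -0.06 and 0.06 m and z of tube3 in the frame of dispenser_full between 0 and 0.041 m), for 0.1 s.
At the end, for the whole second after the job is handed in: all three tubes lie at rest in the full dispenser's catch tray (centres inside its walls, below the lane's edge), both gates are shut (within 0.03 rad), both levers are back up (within 0.04 rad), and the bottle, jar and carton are within 20 mm of where they stood (all of step 2 and value of joint each of gate_full, gate_empty below 0.03 rad and value of joint each of lever_full, lever_empty below 0.04 rad and linear speed of each of tube1, tube2, tube3 below 0.03 m/s and distance of each of bottle, jar, carton from where it was at the start of the episode below 0.02 m); the robot touches nothing.
It fails at once if a tube is touched by the robot (contact force between any of the fingers, the arm and tube1 above 0.3 N or contact force between any of the fingers, the arm and tube2 above 0.3 N or contact force between any of the fingers, the arm and tube3 above 0.3 N).
It fails at once if a tube is lifted (z of any of tube1, tube2, tube3 in the frame of dispenser_full above 0.1 m).
It fails at once if the robot touches a gate (contact force between any of the fingers, the arm and gate_full above 0.3 N or contact force between any of the fingers, the arm and gate_empty above 0.3 N).
It fails at once if the empty dispenser is worked (value of joint any of lever_empty, gate_empty above 0.06 rad).
It fails at once if the bottle, jar or carton is shifted by more than 20 mm or tipped (distance of any of bottle, jar, carton from where it was at the start of the episode above 0.02 m or angle between any of bottle, jar, carton's own z axis and vertical above 0.3 rad).
It also fails if it takes over 38 s, if anything falls off the work surface, if the arm or the gripper's body presses on something with over 40 N, if the wrist force passes 120 N, or if a joint passes its speed limit or range.

### The arm

A 7-joint arm with a two-finger parallel gripper is mounted at the origin on the work surface. World frame = base frame: x ahead of the robot, y to its left, z up, the work surface at z = 0. Lengths are in m, angles in rad, forces in N, time in s.
With the tool pointing down it reaches from about 0.4 to 0.875 m from the base axis. Payload 19.3 kg.
Tool frame: the origin (TCP) lies on the centre line of the jaws, within the pads' length; the fingertips stand 25 mm ahead of it and the grasp point (between the pads) lies 6 mm ahead of it (tips_ahead is the distance from the TCP to the fingertips, in m); z points along the fingers, y is the direction in which the jaws open and shut (so a half turn about z gives the same grasp; the last joint's range is limited). The gripper opens to 85 mm and grips with 20 to 120 N. Pads are 22 mm wide; open, the fingers measure 114 mm over their backs; the gripper's body (76 mm by 85 mm) begins 54 mm behind the grasp point. The pads swing forward as they close: fully open they stand 13 mm farther back than shut.
Start: joints at [-1.389, 0.521, -0.036, 1.599, 0.021, 1.021, -0.113], TCP at [0.156, 0.605, 0.22] pointing down, gripper open.
Joint ranges: [-2.91, 2.91], [-0.3, 2.13], [-1.5, 1.42], [0.17, 2.43], [-1.26, 4.41], [0.16, 1.93], [-2.52, 2.52]. Speed limits (rad/s): [1.89, 1.89, 2.39, 2.39, 3.01, 3.01, 3.01].

### API

Orientations are given as [roll, pitch, yaw] about the fixed x, y, z axes, in that order (R = Rz(yaw) Ry(pitch) Rx(roll)).
In Python, from workcell import observe, grab_frame, job_done, outline_of, tips_ahead gives the robot as it stands. The module is installed in compiled form; this text tells all that it offers.
- The arm moves only by the tool move_arm, never from a script. Its argument "motion" is a list of rows, each a list of 2 entries, a list of its own where there are three numbers: the shift along the world's x, y, z in mm, then the turn, a rotation vector about the world's x, y, z in rad. A call has 1 to 12 rows; each row is the pose to reach, as a shift and turn from the pose commanded when the call began; what a row does not reach only later rows make up. A row lasts 1/8 s, in which the tool goes at most 62.5 mm and 10.7 degrees, less where a joint would pass 70% of its speed; a pose out of reach is approached as far as the arm can. A call with a gripper value outside its range is refused whole. "jaw" is the finger opening in mm, from 0 to 85.4, set as the call begins (left out, the last holds). The fingers move at their own pace and stop on an object; "grip_force" is the grip in N (left out, the last holds). Time passes only in rows, so rows that repeat a pose let the fingers close. It gives the time, the measured TCP pose, the force and the opening at its end, in the units of the state.
- observe(): the state, without advancing time (a new reading comes with each control period).
- grab_frame(name): name is "scene" or "top" or "wrist"; returns a dict with "frame" (384x512x3 uint8, red, green, blue), "fx", "fy", "cx", "cy" (pixels), "T" (4x4, takes a point from camera to world coordinates); the wrist camera has in their place "mount" (4x4, takes a point from camera to tool coordinates, whose origin is the TCP and whose axes are the flange's). Camera axes: x right, y down, z forward; pixel columns grow to the right and rows downward; lengths in m; the calibration is good to about 2 mm. A picture is of the moment at which its call begins: read the wrist's pose just before it. There is no depth.
- job_done(): hands the job in, once; it reports no verdict.
Trained networks look in the newest picture that a camera, given by its name, has taken for a name from the list of things; names that differ only in an ending like _2 or _b are one class to them, and where a whole thing is asked for, a point or a joint stands for the part that bears it (a point fixed in the world has none). Each returns a list of dicts, best first, with "score" (0 to 1); they miss things now and then, are a little off and sometimes report something else, mostly with a low value. They report only what shows in the picture. A call takes as long as a camera call.
- outline_of(label, camera): "pixels" (384x512 bool, what is visible of it) and "pixel" ([column, row] in pixels, amid what is visible of it).
The state is a dict: "clock": time; "qpos": joint angles; "qd": joint speeds; "joint_efforts": joint torques, N m; "position": TCP position; "tool_rot": TCP orientation; "force": force on the tool from outside, world axes, zero at the start; "moment": the same for the moment, N m; "grip_width": finger opening in m.
Only numpy, scipy, OpenCV 4.12 (cv2) and the standard library are available. Lean on these libraries where they do the work, as an engineer would, in place of code of your own. Each camera call takes 0.05 s, during which the arm holds its last target.

## Working session

There is one attempt and no reset: what is moved stays moved. The work goes in short steps, Python scripts to look and compute and a tool call to move; the robot and the scene stay as the last step left them, time stands still between calls to the robot, and variables do not carry over. Pictures are saved under pics/ and viewed, and the job is handed in when it is done.

Besides the shell and the picture viewer there is one more tool, called after "Emit:" as name(argument=value, ...), one argument or row to a line, values as JSON. move_arm: Moves the arm, as the interface text tells. Its arguments: {"type":"object","properties":{"motion":{"type":"array"},"jaw":{"type":"number"},"grip_force":{"type":"number"}},"required":["motion"]}

```bash
mkdir -p pics; python3 - <<'E'
from workcell import *
import cv2,pickle
s=observe();print(s['clock'],s['position'],s['tool_rot'],s['force'])
d={}
for n in ("scene","top"):
    f=grab_frame(n);d[n]=f
    cv2.imwrite(f"pics/{n}0.png",f["frame"][:,:,::-1])
    for l in ("dispenser_full","tube1","pad_full","lever_full","bar_full","bottle","jar","carton"):
        r=outline_of(l,n)
        print(n,l,[(round(x['score'],2),[int(v) for v in x['pixel']],int(x['pixels'].sum())) for x in r[:4]])
    print(f['fx'],f['cx'],f['cy'],f['T'].round(3).tolist())
pickle.dump(d,open('d.pkl','wb'))
print(observe()['clock'],tips_ahead)
E
```

```text
0.0 [0.15565913 0.60494854 0.21924912] [-3.14048495e+00  8.55137333e-05  2.88979474e+00] [-0.00457245 -0.24181639 -0.16097505]
scene dispenser_full [(0.71, [197, 184], 4497)]
scene tube1 [(0.58, [176, 181], 71), (0.39, [181, 175], 79)]
scene pad_full [(0.94, [226, 162], 365), (0.2, [195, 182], 4690), (0.2, [403, 234], 1413)]
scene lever_full [(0.54, [229, 158], 380), (0.51, [328, 196], 411)]
scene bar_full [(0.83, [183, 175], 542), (0.27, [181, 175], 61), (0.16, [198, 184], 4594)]
scene bottle [(0.38, [184, 175], 694), (0.27, [197, 181], 4624)]
scene jar [(0.55, [299, 160], 197)]
scene carton [(0.82, [402, 232], 1276), (0.39, [226, 164], 397)]
488.3071400535517 263.6613360050693 180.90470764264512 [[-0.376, 0.748, -0.547, 1.397], [0.927, 0.292, -0.237, 0.37], [-0.017, -0.596, -0.803, 1.323], [0.0, 0.0, 0.0, 1.0]]
top dispenser_full [(0.64, [327, 192], 6220)]
top tube1 [(0.56, [338, 173], 62), (0.51, [337, 167], 139), (0.5, [337, 168], 148)]
top pad_full [(0.94, [306, 219], 562), (0.6, [242, 267], 239)]
top lever_full [(0.57, [308, 212], 486)]
top bar_full [(0.75, [333, 179], 645)]
top bottle [(0.64, [409, 206], 597), (0.41, [180, 225], 540)]
top jar [(0.77, [246, 268], 213)]
top carton [(0.7, [95, 235], 1478)]
464.9566263523222 260.2495598556263 194.5607435473651 [[-0.125, -0.971, 0.204, 0.323], [-0.992, 0.123, -0.025, 0.012], [-0.001, -0.206, -0.979, 1.348], [0.0, 0.0, 0.0, 1.0]]
0.9 0.025
```

```bash
python3 - <<'E'
import pickle,cv2
d=pickle.load(open('d.pkl','rb'))
a=d['scene']['frame'][90:290,100:340,::-1];b=d['top']['frame'][110:310,200:440,::-1]
cv2.imwrite('pics/sc_crop.png',cv2.resize(a,None,fx=3.3,fy=3,interpolation=3))
cv2.imwrite('pics/top_crop.png',cv2.resize(b,None,fx=3.3,fy=3,interpolation=3))
E
```

```text
(no output)
```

View pics/scene0.png

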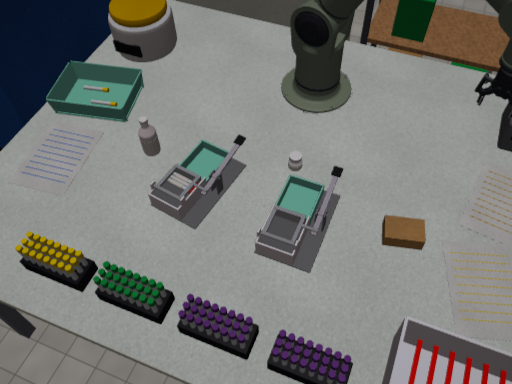

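View pics/top0.png

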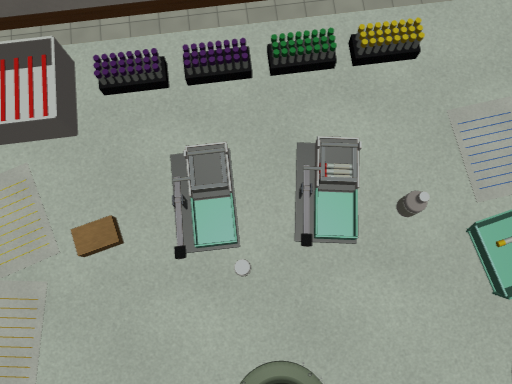

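```bash
sleep 1
```

```text
(no output)
```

View pics/top_crop.png

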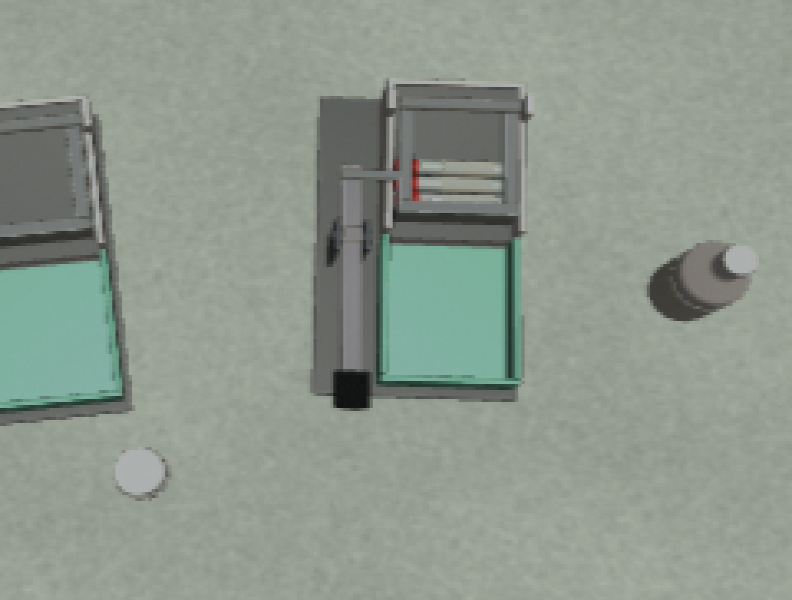

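View pics/sc_crop.png

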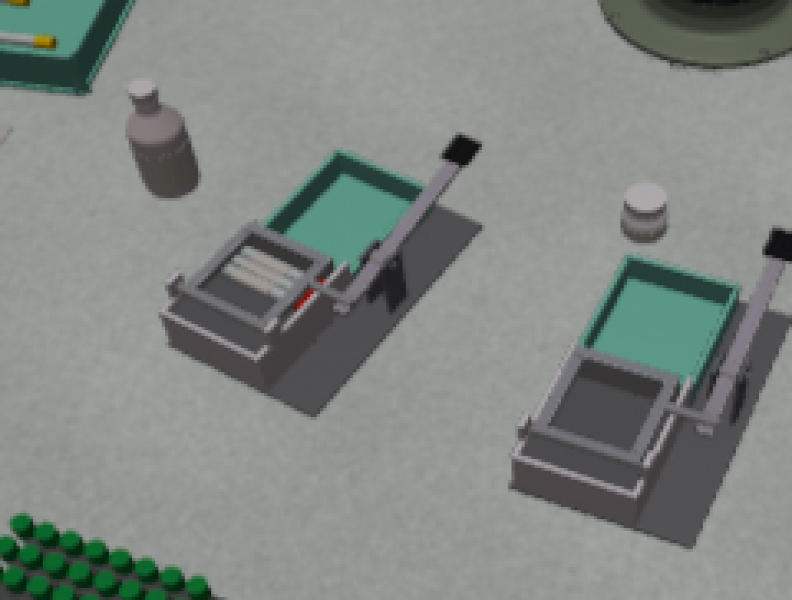

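The full dispenser is the one at the right in "top" (tubes at about 338,173) and the left in "scene". Its black pad is at top (306.5,239.5) and scene (240,140). The network's "pad" outline covers the whole lever, so I'll segment the dark pad myself and triangulate.

```bash
cat > h.py <<'E'
import numpy as np
def ray(f,p):
    T=np.array(f['T']);d=np.array([(p[0]-f['cx'])/f['fx'],(p[1]-f['cy'])/f['fy'],1]);d=T[:3,:3]@d
    return T[:3,3],d/np.linalg.norm(d)
def onz(f,p,z):
    o,d=ray(f,p);return o+d*(z-o[2])/d[2]
def proj(f,X):
    T=np.linalg.inv(np.array(f['T']));x=T[:3,:3]@np.asarray(X)+T[:3,3]
    return np.array([f['fx']*x[0]/x[2]+f['cx'],f['fy']*x[1]/x[2]+f['cy']])
def tri(fs,ps):
    A=0;b=0
    for f,p in zip(fs,ps):
        o,d=ray(f,p);M=np.eye(3)-np.outer(d,d);A=A+M;b=b+M@o
    return np.linalg.solve(A,b)
E
python3 - <<'E'
import pickle,numpy as np,cv2
from h import *
d=pickle.load(open('d.pkl','rb'))
pp={}
for n,(c,r) in {'top':(306,239),'scene':(240,140)}.items():
    g=d[n]['frame'].max(2)
    m=np.zeros_like(g);m[r-12:r+13,c-12:c+13]=(g[r-12:r+13,c-12:c+13]<50)
    k,l,st,ce=cv2.connectedComponentsWithStats(m)
    i=1+st[1:,4].argmax();print(n,st[i],ce[i]);pp[n]=ce[i]
t,s=d['top'],d['scene']
print('tri',tri([t,s],[pp['top'],pp['scene']]), onz(t,pp['top'],.112),onz(s,pp['scene'],.112))
f=lambda x,y:(200+x/3.3,110+y/3)
# base plate corners (z=6mm): back-left, front-left ; front-right
for nm,p in dict(bl=(320,97),fl=(312,394),fr=(516,402)).items(): print(nm,onz(t,f(*p),.006))
# tray rim front corners z=.048
for nm,p in dict(fl=(378,383),fr=(521,383)).items(): print('rim',nm,onz(t,f(*p),.048))
print('lever fulc',onz(t,f(352,237),.08), 'short end',onz(t,f(350,168),.07))
print('jar',onz(t,f(139,470),.06))
print('bottle top',onz(t,f(740,258),.16))
E
```

```text
top [301 234  11  12 131] [306.03816794 239.45801527]
scene [235 135  11  10  65] [239.49230769 139.78461538]
tri [ 0.4442562  -0.12479775  0.11253728] [ 0.44444448 -0.12525098  0.112     ] [ 0.44374696 -0.12460709  0.112     ]
bl [ 0.74895404 -0.15252204  0.006     ]
fl [ 0.45363003 -0.10331609  0.006     ]
fr [ 0.42368448 -0.27910111  0.006     ]
rim fl [ 0.45271094 -0.15673544  0.048     ]
rim fr [ 0.43750864 -0.27716585  0.048     ]
lever fulc [ 0.58703235 -0.15104624  0.08      ] short end [ 0.65565065 -0.16037503  0.07      ]
jar [0.39757275 0.05361494 0.06      ]
bottle top [ 0.51345866 -0.44222535  0.16      ]
```

The full pad's top is at about (0.444, -0.125, 0.115), and both views agree within 1 mm. I'll swing round on an arc with the jaws shut, staying at the present height.

Emit:
move_arm(
  motion=[
    [[40,-30,0],[0,0,0]],
    [[80,-60,0],[0,0,0]],
    [[115,-95,0],[0,0,0]],
    [[150,-130,0],[0,0,0]],
    [[185,-165,0],[0,0,0]],
    [[220,-205,0],[0,0,0]],
    [[250,-245,0],[0,0,0]],
    [[275,-285,0],[0,0,0]],
    [[295,-325,0],[0,0,0]],
    [[310,-365,0],[0,0,0]],
    [[320,-405,0],[0,0,0]],
    [[325,-450,0],[0,0,0]],
  ],
  jaw=0,
)

```text
clock: 2.4
position: [0.4811, 0.1541, 0.2199]
tool_rot: [3.141, 0.0, 2.89]
force: [1.2, 0.6, 0.2]
grip_width: 0.0002
```

Emit:
move_arm(
  motion=[
    [[0,-40,0],[0,0,0.02]],
    [[-5,-80,0],[0,0,0.04]],
    [[-10,-120,0],[0,0,0.06]],
    [[-15,-160,0],[0,0,0.08]],
    [[-20,-200,0],[0,0,0.08]],
    [[-30,-240,0],[0,0,0.08]],
    [[-35,-270,0],[0,0,0.08]],
    [[-36,-280,0],[0,0,0.08]],
    [[-36,-280,-20],[0,0,0.08]],
    [[-36,-280,-40],[0,0,0.08]],
    [[-36,-280,-40],[0,0,0.08]],
  ],
)

```text
clock: 3.78
position: [0.4443, -0.124, 0.179]
tool_rot: [3.142, -0.002, 2.971]
force: [0.9, -0.4, 0.5]
grip_width: 0.0004
```

```bash
python3 - <<'E'
from workcell import *
from h import *
import cv2
s=observe();print(s['clock'],s['position'],s['tool_rot'],s['force'])
for n,q in (("scene",(240,140)),("top",(306,239))):
    f=grab_frame(n)
    p=np.array(s['position'])-[0,0,.025]
    print(n,proj(f,p),proj(f,[.444,-.125,.115]))
    im=f['frame'][q[1]-75:q[1]+75,q[0]-100:q[0]+100,::-1]
    cv2.imwrite(f"pics/{n}1.png",cv2.resize(im,None,fx=3,fy=3,interpolation=3))
E
```

```text
3.775 [ 0.44434663 -0.12397246  0.17899741] [ 3.14155611e+00 -2.08854150e-03  2.97052240e+00] [ 0.9009135  -0.35380239  0.53256081]
scene [238.85954546 131.33702001] [239.30060552 139.20164601]
top [307.11379916 237.74522732] [306.07705485 239.51019662]
```

View pics/scene1.png

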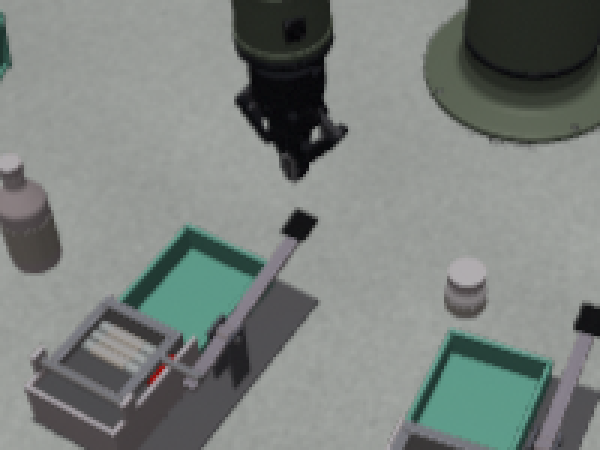

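View pics/top1.png

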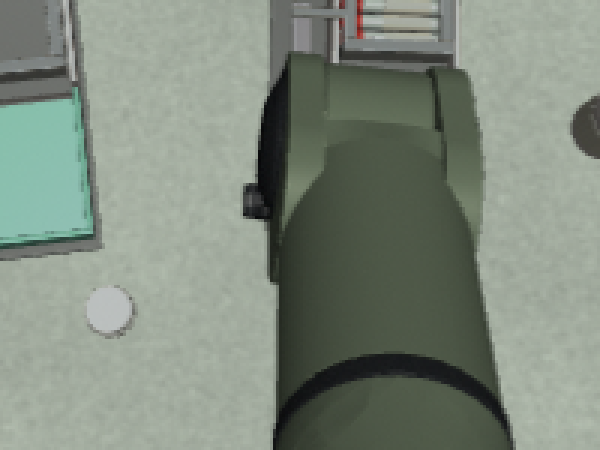

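In the scene view the visible tip ends at about (237.7,124.5), while the projection puts it at (238.9,131.3). I'll check that with a zoom and the wrist camera before pressing.

```bash
python3 - <<'E'
from workcell import *
from h import *
import cv2
from scipy.spatial.transform import Rotation as R
s=observe();p=np.array(s['position'])
Rt=R.from_euler('xyz',s['tool_rot']).as_matrix()
f=grab_frame("scene")
im=f['frame'][85:155,190:290,::-1].copy()
im=cv2.convertScaleAbs(cv2.resize(im,None,fx=8,fy=8,interpolation=2),alpha=2,beta=20)
for L,c in ((-.05,(0,255,0)),(0,(255,0,0)),(.025,(0,0,255))):
    q=proj(f,p+Rt[:,2]*L); cv2.circle(im,tuple(int(v) for v in ((q-[190,85]+.5)*8)),4,c,-1)
cv2.imwrite("pics/z1.png",im)
w=grab_frame("wrist");im=cv2.convertScaleAbs(w['frame'][:,:,::-1],alpha=1.4)
T=np.eye(4);T[:3,:3]=Rt;T[:3,3]=p
w['T']=T@np.array(w['mount'])
print(np.array(w['mount']).round(3).tolist(), w['fx'])
for X,c in ((p+Rt[:,2]*.025,(0,0,255)),(np.array([.444,-.125,.115]),(0,255,0))):
    q=proj(w,X);print(q);cv2.circle(im,tuple(int(v) for v in q),3,c,-1)
cv2.imwrite("pics/w1.png",im)
E
```

```text
[[0.002, -0.949, -0.314, 0.081], [1.0, 0.002, 0.001, 0.0], [-0.0, -0.314, 0.949, -0.154], [0.0, 0.0, 0.0, 1.0]] 330.5018990609224
[254.39593332 225.57283905]
[253.34802863 200.65382313]
```

View pics/z1.png

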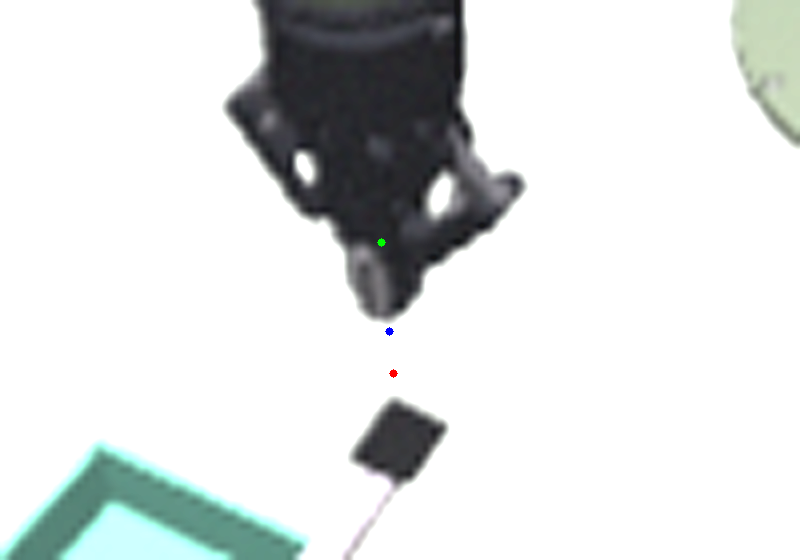

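View pics/w1.png

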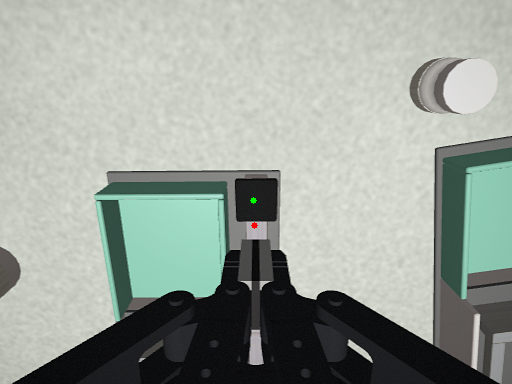

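```bash
python3 - <<'E'
from workcell import *
from h import *
import cv2
w=grab_frame("wrist");w['T']=w['mount']
for L in (-.02,-.01,0,.01,.02,.025):print(L,[proj(w,[x,y,L]).round(0).tolist() for x,y in((.011,.0145),(.011,-.0145),(-.011,.0145),(-.011,-.0145))])
im=cv2.convertScaleAbs(w['frame'][150:350,150:360,::-1],alpha=3,beta=20)
cv2.imwrite("pics/w2.png",cv2.resize(im,None,fx=3.5,fy=3,interpolation=2))
E
```

```text
-0.02 [[286.0, 245.0], [222.0, 245.0], [285.0, 286.0], [223.0, 286.0]]
-0.01 [[284.0, 235.0], [224.0, 235.0], [283.0, 275.0], [225.0, 275.0]]
0 [[283.0, 226.0], [226.0, 226.0], [282.0, 264.0], [227.0, 264.0]]
0.01 [[281.0, 218.0], [227.0, 218.0], [280.0, 255.0], [228.0, 255.0]]
0.02 [[280.0, 211.0], [229.0, 211.0], [279.0, 246.0], [230.0, 246.0]]
0.025 [[279.0, 208.0], [229.0, 208.0], [278.0, 242.0], [230.0, 242.0]]
```

View pics/w2.png

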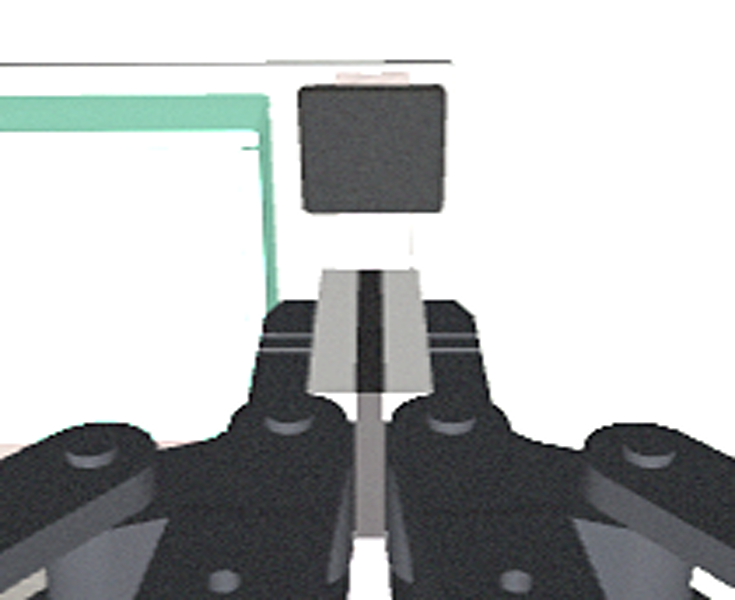

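Both views agree that the real fingertips end about 12–15 mm *behind* the reported TCP, not 25 mm ahead of it. Sideways they line up with the pad (columns 255.7 and 256). So I'll go down in small steps and find the contact by force.

Emit:
move_arm(
  motion=[
    [[0,0,-10],[0,0,0]],
    [[0,0,-20],[0,0,0]],
    [[0,0,-30],[0,0,0]],
    [[0,0,-36],[0,0,0]],
    [[0,0,-42],[0,0,0]],
    [[0,0,-42],[0,0,0]],
  ],
)

```text
clock: 4.78
position: [0.4446, -0.1247, 0.1374]
tool_rot: [-3.142, -0.001, 2.97]
force: [-0.2, -0.2, 0.4]
grip_width: 0.0002
```

```bash
cat > look.py <<'E'
import sys,cv2
from workcell import *
from h import *
k=sys.argv[1]
s=observe();print(s['clock'],s['position'].round(4),s['force'].round(2))
a=grab_frame("scene")['frame'][90:210,140:260,::-1];b=grab_frame("wrist")['frame'][130:330,70:370,::-1]
b=cv2.convertScaleAbs(cv2.resize(b,(480,480)),alpha=1.8,beta=10)
cv2.imwrite(f"pics/l{k}.png",cv2.hconcat([cv2.resize(a,(320,480),interpolation=3) if 0 else cv2.copyMakeBorder(cv2.resize(a,(320,320),interpolation=3),0,160,0,0,0),b]))
E
python3 look.py 1
```

```text
4.775 [ 0.4446 -0.1247  0.1374] [-0.17 -0.18  0.39]
```

View pics/l1.png

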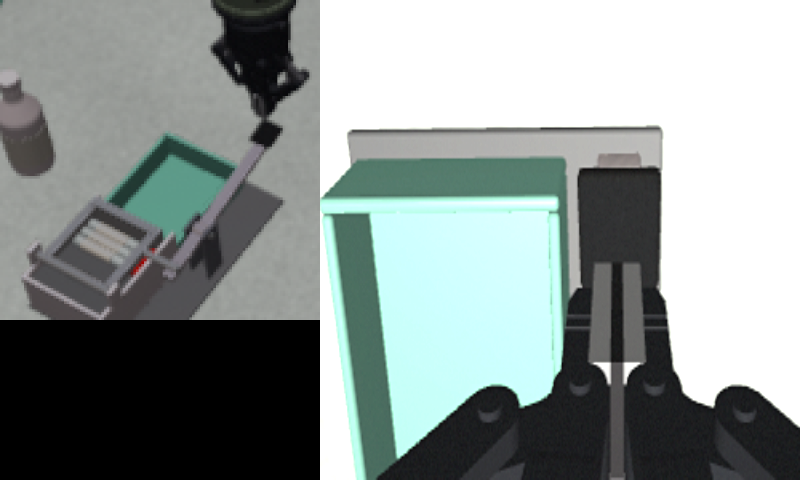

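No contact at a nominal tip height of 0.112, so the short tips are confirmed. They are still just above the pad and centred on it. Continuing down.

Emit:
move_arm(
  motion=[
    [[0,0,-10],[0,0,0]],
    [[0,0,-20],[0,0,0]],
    [[0,0,-26],[0,0,0]],
    [[0,0,-32],[0,0,0]],
    [[0,0,-32],[0,0,0]],
  ],
)

```text
clock: 5.5
position: [0.4446, -0.1247, 0.1054]
tool_rot: [-3.142, -0.001, 2.97]
force: [-0.5, -0.2, -0.0]
grip_width: -0.0001
```

```bash
python3 look.py 2
```

```text
5.5 [ 0.4446 -0.1247  0.1054] [-0.55 -0.15 -0.03]
```

View pics/l2.png

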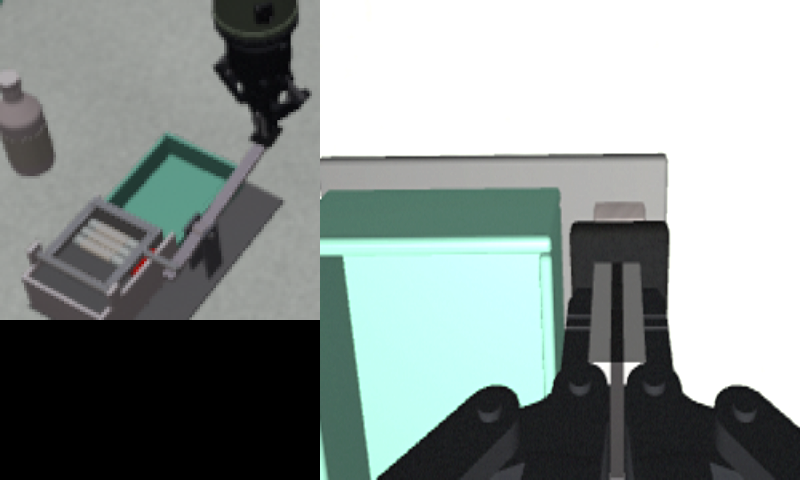

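Emit:
move_arm(
  motion=[
    [[0,0,-6],[0,0,0]],
    [[0,0,-12],[0,0,0]],
    [[0,0,-18],[0,0,0]],
    [[0,0,-18],[0,0,0]],
  ],
)

```text
clock: 6.1
position: [0.4446, -0.1247, 0.0873]
tool_rot: [-3.142, -0.001, 2.97]
force: [0.8, 0.2, 1.5]
grip_width: 0.0001
```

```bash
python3 look.py 3
```

```text
6.1 [ 0.4446 -0.1247  0.0873] [0.76 0.19 1.45]
```

View pics/l3.png

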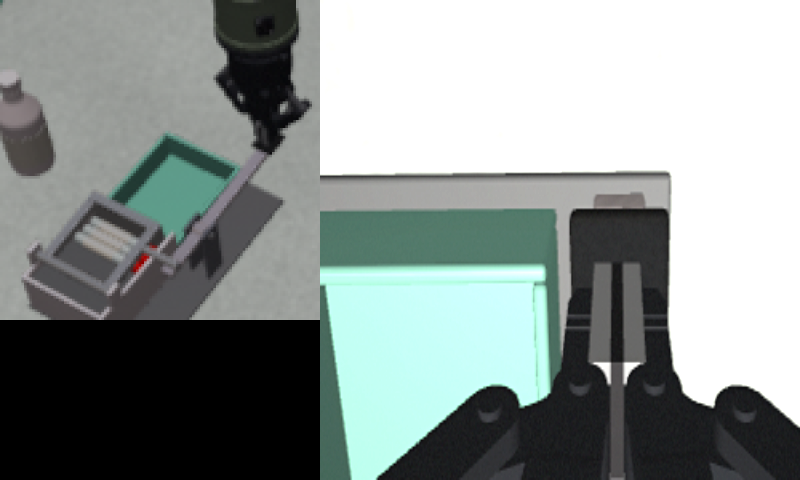

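The tips are on the pad and the gate is starting to rise. I'll press on to near the stop and hold.

Emit:
move_arm(
  motion=[
    [[0,0,-8],[0,0,0]],
    [[0,0,-16],[0,0,0]],
    [[0,0,-24],[0,0,0]],
    [[0,0,-30],[0,0,0]],
    [[0,0,-33],[0,0,0]],
    [[0,0,-33],[0,0,0]],
    [[0,0,-33],[0,0,0]],
    [[0,0,-33],[0,0,0]],
    [[0,0,-33],[0,0,0]],
  ],
)

```text
clock: 7.32
position: [0.4448, -0.1247, 0.0548]
tool_rot: [-3.142, 0.0, 2.97]
force: [1.6, 0.2, 2.1]
grip_width: 0.0
```

```bash
python3 look.py 4
```

```text
7.325 [ 0.4448 -0.1247  0.0548] [1.55 0.18 2.13]
```

View pics/l4.png

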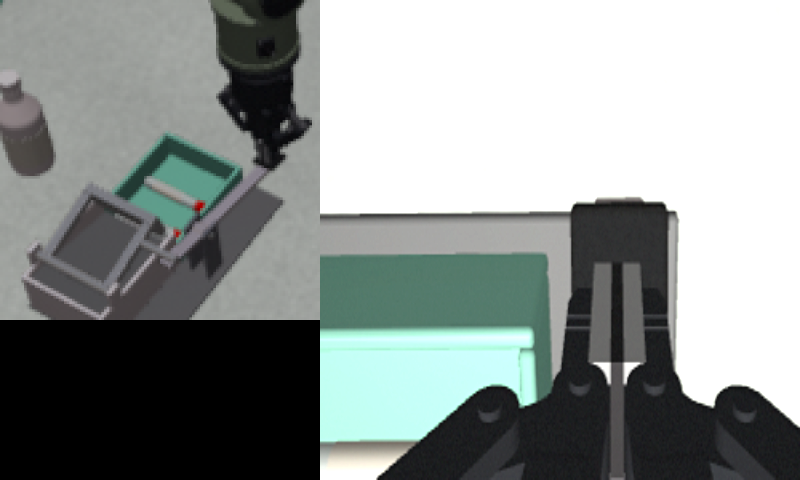

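The gate is up. One tube is already in the tray and another is rolling. I'll hold another second or so and look again.

Emit:
move_arm(
  motion=[
    [[0,0,0],[0,0,0]],
    [[0,0,0],[0,0,0]],
    [[0,0,0],[0,0,0]],
    [[0,0,0],[0,0,0]],
    [[0,0,0],[0,0,0]],
    [[0,0,0],[0,0,0]],
    [[0,0,0],[0,0,0]],
    [[0,0,0],[0,0,0]],
    [[0,0,0],[0,0,0]],
    [[0,0,0],[0,0,0]],
    [[0,0,0],[0,0,0]],
    [[0,0,0],[0,0,0]],
  ],
)

```text
clock: 8.93
position: [0.4447, -0.1247, 0.0548]
tool_rot: [-3.142, -0.0, 2.97]
force: [1.8, -0.6, 2.9]
grip_width: -0.0002
```

```bash
python3 look.py 5; python3 - <<'E'
from workcell import *
import cv2
f=grab_frame("scene")['frame'][130:220,145:265,::-1]
cv2.imwrite('pics/z5.png',cv2.resize(f,None,fx=6.6,fy=6.6,interpolation=2))
E
```

```text
8.925 [ 0.4447 -0.1247  0.0548] [ 1.83 -0.58  2.87]
```

View pics/z5.png

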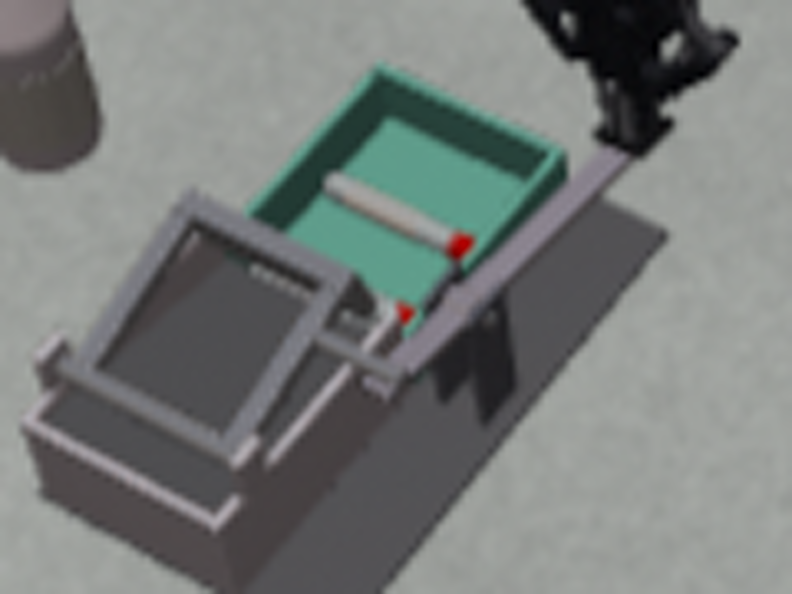

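View pics/l5.png

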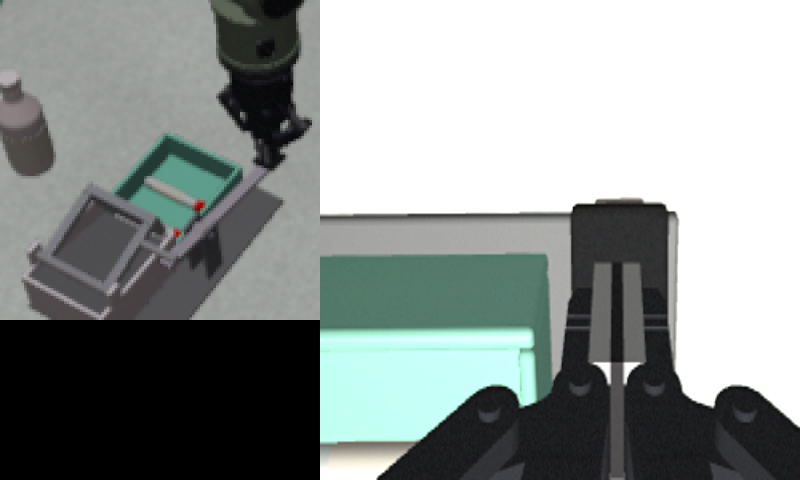

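```bash
python3 - <<'E'
from workcell import *
from h import *
import cv2
for th in (-9.7,):
    t=np.radians(th);ex=np.array([np.cos(t),np.sin(t)]);ey=np.array([-ex[1],ex[0]])
    # pad middle: 150mm along a lever with rest tilt -> x=-30-~.147
    o=np.array([.444,-.125])-ex*(-.178)-ey*.090
    print('origin',o)
W=lambda x,y,z:np.r_[o+ex*x+ey*y,z]
np.savez('fr.npz',o=o,ex=ex,ey=ey)
f=grab_frame("scene");g=grab_frame("top")
K=6.6
im=cv2.resize(f['frame'][130:220,145:265,::-1],None,fx=K,fy=K,interpolation=2)
for x,z,c in ((-.027,.018,(255,0,0)),(-.027,.034,(255,255,0)),(-.01,.045,(0,255,255)),(.01,.048,(255,0,255)),(-.0875,.018,(0,255,0))):
    a,b=[tuple(int(v) for v in (proj(f,W(x,y,z))-[145,130]+.5)*K) for y in(-.05,.05)]
    print(x,z,a,b);cv2.line(im,a,b,c,1)
for x,y,z in((-.157,-.054,.048),(-.157,.054,.048),(-.018,.054,.07),(0,.051,.084)):
    cv2.circle(im,tuple(int(v) for v in (proj(f,W(x,y,z))-[145,130]+.5)*K),4,(0,0,255),1)
cv2.imwrite('pics/z6.png',im)
cv2.imwrite('pics/t6.png',cv2.convertScaleAbs(cv2.resize(g['frame'][110:260,260:400,::-1],None,fx=4,fy=4,interpolation=2),alpha=1.3))
E
```

```text
origin [ 0.60429117 -0.24370442]
-0.027 0.018 (247, 273) (405, 354)
-0.027 0.034 (242, 254) (401, 335)
-0.01 0.045 (218, 263) (379, 346)
0.01 0.048 (193, 287) (354, 370)
-0.0875 0.018 (317, 195) (474, 273)
```

View pics/z6.png

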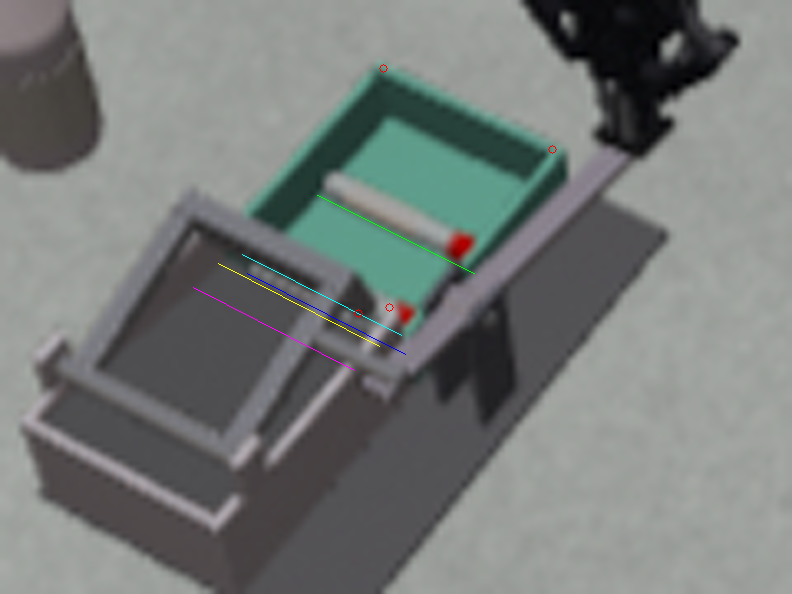

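View pics/t6.png

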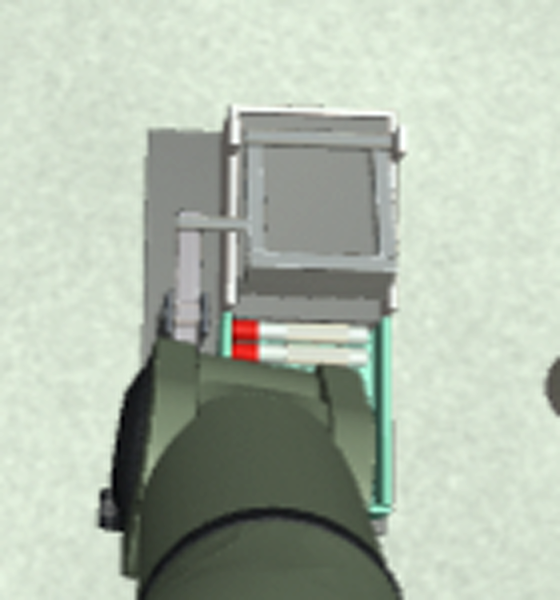

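The top view shows an empty lane and two tubes side by side just in front of the lane edge (rows 330 and 352). The scene view shows the third further forward in the tray (about x = -0.08). All three are in, so I'll let the lever come up and withdraw.

Emit:
move_arm(
  motion=[
    [[0,0,7],[0,0,0]],
    [[0,0,14],[0,0,0]],
    [[0,0,21],[0,0,0]],
    [[0,0,28],[0,0,0]],
    [[0,0,35],[0,0,0]],
    [[0,0,42],[0,0,0]],
    [[0,0,49],[0,0,0]],
    [[0,0,60],[0,0,0]],
    [[0,0,80],[0,0,0]],
    [[0,0,110],[0,0,0]],
    [[0,0,140],[0,0,0]],
    [[0,0,165],[0,0,0]],
  ],
)

```text
clock: 10.68
position: [0.4445, -0.1248, 0.2213]
tool_rot: [-3.142, 0.0, 2.97]
force: [0.0, 0.2, 0.8]
grip_width: 0.0002
```

Emit:
move_arm(
  motion=[
    [[10,40,0],[0,0,0]],
    [[20,80,0],[0,0,0]],
    [[30,120,0],[0,0,0]],
    [[40,160,0],[0,0,0]],
    [[45,200,0],[0,0,0]],
    [[45,240,0],[0,0,0]],
    [[45,270,0],[0,0,0]],
    [[45,270,0],[0,0,0]],
    [[45,270,0],[0,0,0]],
  ],
)

```text
clock: 11.8
position: [0.4896, 0.1445, 0.22]
tool_rot: [-3.141, -0.0, 2.969]
force: [-0.0, -1.0, -0.0]
grip_width: 0.0001
```

```bash
python3 - <<'E'
from workcell import *
import cv2
s=observe();print(s['clock'],s['position'],s['force'])
f=grab_frame("scene")['frame'][115:225,130:250,::-1];g=grab_frame("top")['frame']
a=cv2.resize(f,(400,400),interpolation=2);b=cv2.resize(g[130:250,290:390,::-1],(400,400),interpolation=2)
cv2.imwrite('pics/f7.png',cv2.hconcat([a,b])); cv2.imwrite('pics/g7.png',g[:,:,::-1])
E
```

```text
11.8 [0.48958437 0.14448887 0.21998248] [-0.00310322 -1.04648025 -0.04866438]
```

View pics/f7.png

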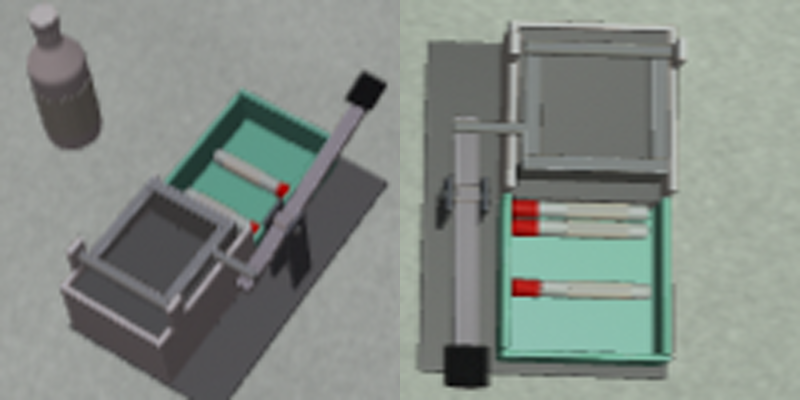

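View pics/g7.png

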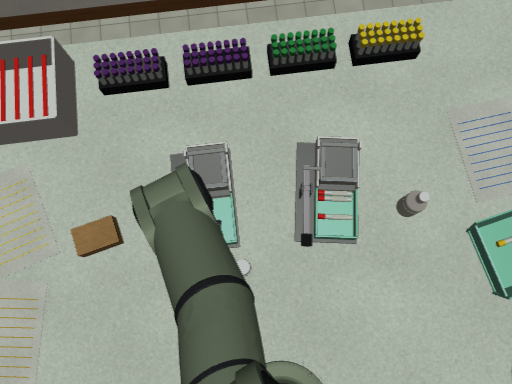

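All three tubes lie flat in the tray, the gate is shut, and the pad is back at (306,239). The bottle, jar and carton are where they were, and nothing is touching the arm.

```bash
python3 -c "
from workcell import *
print(job_done())"
```

```text
the job is handed in; nothing more can be done
None
```

I pressed the full dispenser's lever pad with closed fingertips and held it until all three tubes had rolled into the catch tray. Then I eased the lever back up, withdrew, and handed the job in at about 12 s of the 38 s allowed.

- **Last checks:** the final pictures show all three tubes lying in the tray and the lane empty. The gate is shut and the pad is back at its starting pixel. The bottle, jar and carton look unmoved, and the arm hangs free at z = 0.22 m with force readings of about 1 N or less. I judged these by eye and did not read the joint angles. The arm partly hid the empty dispenser in the last top picture, but the arm was never lowered near it.
- **What disagreed:** `tips_ahead` says the fingertips are 25 mm ahead of the TCP, but both the scene and wrist cameras put them about 12–15 mm behind it. The pressing confirmed this: there was still no contact with the TCP at 0.105 m, and contact had been made by 0.087 m. I therefore found the pad by force instead of the nominal value.
- **Network results:** the `pad_full` outlines were centred part-way along the lever instead of on the pad, so I located the dark pad by segmenting and triangulating it myself.

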